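Click a casting round to the outlet of a turning rack and slide it out

TASK

First take the sanding block off the outlet deck and lay it flat on the bench. Then push the clicking rack round by its posts until the small rock casting is clicked in at the outlet, and slide the casting out, without lifting it, until it lies on the deck wholly clear of the turning plate. Finally push the rack on so that one of the things left in it is clicked in at the outlet, keeping those things upright in the rack and leaving the foam scrap, the bottle and the clamp on the bench alone.

Things in the scene. Friction and masses are not known exactly. Their poses are not given: they have to be found in the camera images.
- rack: Fixed base of a round indexing rack on the bench; origin on the bench under its centre, z up, +y towards the outlet. A round grey plate (radius 140 mm, top 40 mm above the bench) turns on it about the vertical through the origin; in its middle is a 4 mm high hub cap, radius 12 mm. On -y a click-roller bracket, 40 mm high, sticks out to 168 mm. Position and yaw vary.
- turnplate (a joint): Angle of the turning plate in rad, positive anticlockwise from above, 0 at the start, no end stops. It clicks at 0 and every multiple of 1.257 rad (72 degrees). Leaving a click takes about 0.55 N m (4 to 5 N at a post); past half-way the plate pulls itself on to the next click; short of it, it springs back.
- outlet (a point): Point on the rack's +y axis, 90 mm from its centre, level with the plate top: where the centre of the bay that is clicked in at the outlet stands, in line with the deck.
- deck_mid (a point): Middle of the top of the straight fixed outlet deck, 38 mm above the bench, 214 mm from the rack's centre on its +y axis. The deck runs along +y from 143 to 285 mm from the centre, 90 mm wide between 8 mm thick side rails (106 mm overall, 6 mm above the deck); a 6 mm high lip crosses its far end (inner face at 279 mm).
- bay0 (a point): Centre of bay 0 of the turning plate, on the plate top 90 mm from the rack's centre; it turns with the plate. The five bays are 72 degrees apart, parted by 4 mm wide ribs that stand 4 mm above the plate from 47 to 109 mm from the centre.
- bay1 (a point): Centre of bay 1 of the turning plate, on the plate top 90 mm from the rack's centre; it turns with the plate. The five bays are 72 degrees apart, parted by 4 mm wide ribs that stand 4 mm above the plate from 47 to 109 mm from the centre.
- bay2 (a point): Centre of bay 2 of the turning plate, on the plate top 90 mm from the rack's centre; it turns with the plate. The five bays are 72 degrees apart, parted by 4 mm wide ribs that stand 4 mm above the plate from 47 to 109 mm from the centre.
- bay3 (a point): Centre of bay 3 of the turning plate, on the plate top 90 mm from the rack's centre; it turns with the plate. The five bays are 72 degrees apart, parted by 4 mm wide ribs that stand 4 mm above the plate from 47 to 109 mm from the centre.
- bay4 (a point): Centre of bay 4 of the turning plate, on the plate top 90 mm from the rack's centre; it turns with the plate. The five bays are 72 degrees apart, parted by 4 mm wide ribs that stand 4 mm above the plate from 47 to 109 mm from the centre.
- post0 (a point): Top centre of turning post 0, a plain steel upright, 12 mm in diameter, 55 mm high above the plate top (its top is 95 mm above the bench), on the plate 126 mm from the rack's centre, half-way between bays 0 and 1; made to be pushed sideways to turn the plate.
- post1 (a point): Top centre of turning post 1, a plain steel upright, 12 mm in diameter, 55 mm high above the plate top (its top is 95 mm above the bench), on the plate 126 mm from the rack's centre, half-way between bays 1 and 2; made to be pushed sideways to turn the plate.
- post2 (a point): Top centre of turning post 2, a plain steel upright, 12 mm in diameter, 55 mm high above the plate top (its top is 95 mm above the bench), on the plate 126 mm from the rack's centre, half-way between bays 2 and 3; made to be pushed sideways to turn the plate.
- post3 (a point): Top centre of turning post 3, a plain steel upright, 12 mm in diameter, 55 mm high above the plate top (its top is 95 mm above the bench), on the plate 126 mm from the rack's centre, half-way between bays 3 and 4; made to be pushed sideways to turn the plate.
- post4 (a point): Top centre of turning post 4, a plain steel upright, 12 mm in diameter, 55 mm high above the plate top (its top is 95 mm above the bench), on the plate 126 mm from the rack's centre, half-way between bays 4 and 0; made to be pushed sideways to turn the plate.
- casting_mid (a point): Centre (14.5 mm above its underside) of the small rough black-and-white plaster rock casting, 47 x 56 mm and 29 mm high, that lies loose in one of the bays (not the one that starts at the outlet), its middle 86 to 94 mm from the rack's centre, at yaw within 0.4 rad of the rack's; about 50 to 100 g.
- block_mid (a point): Centre (13 mm above its underside) of a brown sanding block lying flat on the outlet deck at the start, 56 mm (x) by 101 mm (y, roughly along the deck), 26 mm high, 70 g. But for the listed things the bench is clear and level from x = 0.30 to 0.66 m and y = 0.06 to 0.36 m; a raised scenery board begins at y = 0.38 m.
- paint_pot3_mid (a point): Centre, half-way up, of a loose olive paint pot, 54 x 44 mm, 61 mm high; starts at the outlet; stands upright in a bay of the rack and stays there.
- paint_pot1_mid (a point): Centre, half-way up, of a loose brown paint pot, 61 x 50 mm, 55 mm high; stands upright in a bay of the rack and stays there.
- paint_pot2_mid (a point): Centre, half-way up, of a loose dark-lidded paint pot, 61 x 50 mm, 55 mm high; stands upright in a bay of the rack and stays there.
- tape_roll_mid (a point): Centre, half-way up, of a loose roll of black tape lying flat in a bay of the rack, 58 mm across, 19 mm high; stays there.
- foam_bit_mid (a point): Centre, half-way up, of a small plain white scrap of hard foam on the bench beside the deck, 22 x 34 mm, 19 mm high; a bystander.
- bottle_mid (a point): Centre, half-way up, of a white bottle with a black nozzle standing on the bench beside the deck, 40 x 50 mm, 132 mm high; a bystander.
- clamp_mid (a point): Centre, half-way up, of a spring clamp lying on the bench, 72 x 122 mm, 16 mm high; a bystander.
Not all that is in view belongs to the job. What is shaped like the part that bears paint_pot3_mid but pink or turquoise is not meant.

How it is judged:
By the outcome, as a careful person would: the job done as asked, in the order asked, and still so for the second after the job is handed in, with the robot touching nothing.
It also fails if it takes over 72 s, if anything falls off the work surface, if the arm or the gripper's body presses on something with over 40 N, if the wrist force passes 120 N, or if a joint passes its speed limit or range.

ROBOT

A 6-joint arm with a two-finger parallel gripper is mounted at the origin on a cart in front of the work surface, level with it; the furniture and walls round the work are solid. World frame = base frame: x ahead of the robot, y to its left, z up, the work surface at z = 0. Lengths are in m, angles in rad, forces in N, time in s.
With the tool pointing down it reaches from about 0.35 to 0.975 m from the base axis. Payload 4.9 kg.
Tool frame: the origin (TCP) lies on the centre line of the jaws, within the pads' length; the fingertips stand 14 mm ahead of it and the grasp point (between the pads) lies 5 mm behind it; x points along the fingers, z is the direction in which the jaws open and shut, and the axes are right-handed (so a half turn about x gives the same grasp; the last joint's range is limited). The gripper opens to 85 mm and grips with 20 to 120 N. Pads are 22 mm wide; open, the fingers measure 114 mm over their backs; the gripper's body (76 mm by 85 mm) begins 54 mm behind the grasp point. The pads swing forward as they close: fully open they stand 13 mm farther back than shut.
Start: joints at [1.087, 0.053, 1.613, -0, 1.476, -0.119], TCP at [0.223, 0.584, 0.245] pointing down, gripper open.
Joint ranges: [-3.01, 3.01], [-1.01, 2.22], [0.06, 2.58], [-1.02, 4.17], [0.09, 2.62], [-3.14, 3.14]. Speed limits (rad/s): [2.57, 2.57, 3.14, 3.14, 3.14, 3.14].

INTERFACE

Orientations are given as a rotation vector (axis times angle).
In Python, from station import ctrl gives the robot as it stands.
- The arm moves only by the tool move_arm, never from a script. Its argument "increments" is a list that holds one entry, the list of rows, each a list of 4 numbers: the shift along the tool's x, y, z in units of 25 cm (1.0 is 25 cm), then the turn about the tool's x in units of 90 degrees (1.0 is 90 degrees). A call has 1 to 20 rows; each row shifts and turns the commanded pose from where the row before left it, along the tool's axes as they then stand; what a row does not reach is not made up. A row lasts 1/12 s, in which the tool goes at most 41.7 mm and 7.16 degrees, less where a joint would pass 70% of its speed; a pose out of reach is approached as far as the arm can. A call with a number of a shift or a turn outside -1 to 1 is refused whole. A call with a gripper value outside its range is refused whole. "gripper" is the closure, from 0 (fully open) to 1 (shut), set as the call begins (left out, the last holds). The fingers move at their own pace and stop on an object; "squeeze" is the grip in N (left out, the last holds). Time passes only in rows, so rows that do not move let the fingers close. It gives the time, the measured TCP pose, the force and the opening at its end, in the units of the state.
- ctrl.get_obs(): the state, without advancing time (a new reading comes with each control period).
- ctrl.get_image(name): name is "scene" or "top" or "wrist"; returns a dict with "pixels" (420x560x3 uint8, red, green, blue), "depth" (420x560 float32, m along the optical axis (not along the pixel's ray), 0 where there is no reading), "K" (3x3 intrinsics, pixels), "extrinsics" (4x4, takes a point from camera to world coordinates); the wrist camera has in their place "tool_from_camera" (4x4, takes a point from camera to tool coordinates, whose origin is the TCP and whose axes are the tool frame's). Camera axes: x right, y up, looking along -z (the intrinsics and any distortion apply to the point x, -y, -z); pixel columns grow to the right and rows downward; lengths in m; the calibration is good to about 2 mm. A picture is of the moment at which its call begins: read the wrist's pose just before it.
- ctrl.finish_job(): hands the job in, once; it reports no verdict.
Trained networks look in the newest picture that a camera, given by its name, has taken for a name from the list of things; names that differ only in an ending like _2 or _b are one class to them, and where a whole thing is asked for, a point or a joint stands for the part that bears it (a point fixed in the world has none). Each returns a list of dicts, best first, with "score" (0 to 1); they miss things now and then, are a little off and sometimes report something else, mostly with a low value. They report only what shows in the picture. A call takes as long as a camera call. They do not tell look-alikes from the thing itself.
- ctrl.trace(camera, target): "region" (420x560 bool, what is visible of it) and "pixel" ([row, column] in pixels, amid what is visible of it).
The state is a dict: "t": time; "q": joint angles; "dq": joint speeds; "effort": joint torques, N m; "tool_pos": TCP position; "tool_rot": TCP orientation; "contact_force": force on the tool from outside, world axes, zero at the start; "wrist_torque": the same for the moment, N m; "opening": finger opening in m.
Only numpy, scipy, OpenCV 4.12 (cv2) and the standard library are available. Lean on these libraries where they do the work, as an engineer would, in place of code of your own. Each camera call takes 0.05 s, during which the arm holds its last target. There are 200 camera calls.

## Working session

There is one attempt and no reset: what is moved stays moved. The work goes in short steps, Python scripts to look and compute and a tool call to move; the robot and the scene stay as the last step left them, time stands still between calls to the robot, and variables do not carry over. Pictures are saved under pics/ and viewed, about 8 in all and at most 12, crops included, and the job is handed in when it is done.

Besides the shell and the picture viewer there is one more tool, called after "Request:" by a JSON object that holds its "fn" and its "kwargs". move_arm: Moves the arm, as the interface text tells. Shifts and turns lie within -1 to 1; 1 stands for 25 cm of shift or 90 degrees of turn. Its arguments: {"type":"object","properties":{"increments":{"type":"array","items":{"type":"array","items":{"type":"array","items":{"type":"number","minimum":-1,"maximum":1}}}},"gripper":{"type":"number"},"squeeze":{"type":"number"}},"required":["increments"]}

```bash
mkdir -p pics; cat > h.py <<'E'
import numpy as np, cv2
from scipy.spatial.transform import Rotation as R
from station import ctrl
def save(im,n): cv2.imwrite('pics/'+n,cv2.cvtColor(im,cv2.COLOR_RGB2BGR))
def cloud(im):
    K=im['K'];d=im['depth'];v,u=np.mgrid[:d.shape[0],:d.shape[1]]
    p=np.stack([(u-K[0,2])/K[0,0]*d,-(v-K[1,2])/K[1,1]*d,-d],-1)
    T=im['extrinsics']; return p@T[:3,:3].T+T[:3,3]
E
python3 - <<'E'
from h import *
o=ctrl.get_obs(); print({k:np.round(v,3) for k,v in o.items()}); print(R.from_rotvec(o['tool_rot']).as_matrix().round(3))
for c in ['top','scene']:
    im=ctrl.get_image(c); save(im['pixels'],c+'0.png'); P=cloud(im); print(c,im['extrinsics'].round(2).tolist())
    np.savez(c+'0.npz',P=P,px=im['pixels'],d=im['depth'])
    for n in ['rack','turnplate','casting_mid','block_mid','paint_pot3_mid','paint_pot1_mid','paint_pot2_mid','tape_roll_mid','foam_bit_mid','bottle_mid','clamp_mid','post0']:
        for r in ctrl.trace(c,n)[:3]:
            m=r['region']&(im['depth']>0); 
            if r['score']>.2 and m.sum(): print(c,n,round(r['score'],2),np.round(r['pixel']),P[m].mean(0).round(3),np.percentile(P[m],[2,98],axis=0).round(3).tolist())
E
```

```text
{'t': np.float64(0.0), 'q': array([ 1.087,  0.053,  1.614, -0.   ,  1.476, -0.119]), 'dq': array([ 0.   ,  0.001,  0.001, -0.   , -0.001, -0.001]), 'effort': array([-4.0000e-03, -3.9368e+01, -3.7018e+01, -0.0000e+00,  7.0000e-03,
        0.0000e+00]), 'tool_pos': array([0.223, 0.583, 0.244]), 'tool_rot': array([-0.938,  1.362,  0.936]), 'contact_force': array([-1.031, -1.071,  0.454]), 'wrist_torque': array([ 0.021,  0.012, -0.023]), 'opening': np.float64(0.085)}
[[-0.001 -0.934  0.357]
 [-0.002  0.357  0.934]
 [-1.     0.    -0.002]]
top [[-0.02, 0.98, -0.19, 0.33], [-1.0, -0.03, -0.01, 0.01], [-0.02, 0.19, 0.98, 1.21], [0.0, 0.0, 0.0, 1.0]]
top rack 0.81 [217. 291.] [0.522 0.    0.043] [[0.402, -0.163, 0.016], [0.651, 0.24, 0.065]]
top turnplate 0.65 [218. 298.] [ 0.525 -0.031  0.044] [[0.402, -0.159, 0.038], [0.654, 0.093, 0.07]]
top block_mid 0.7 [226. 221.] [0.508 0.176 0.066] [[0.481, 0.13, 0.048], [0.537, 0.223, 0.072]]
top paint_pot3_mid 0.82 [213. 267.] [0.52  0.054 0.1  ] [[0.5, 0.035, 0.087], [0.54, 0.075, 0.105]]
top paint_pot3_mid 0.69 [182. 198.] [0.623 0.24  0.052] [[0
[... 2663 characters left out ...]
233. 280.] [ 0.496 -0.027  0.042] [[0.392, -0.186, 0.003], [0.643, 0.225, 0.09]]
scene foam_bit_mid 0.57 [247. 201.] [0.408 0.115 0.014] [[0.395, 0.103, 0.002], [0.425, 0.138, 0.021]]
scene foam_bit_mid 0.57 [238. 279.] [ 0.495 -0.03   0.042] [[0.391, -0.185, 0.007], [0.635, 0.221, 0.087]]
scene foam_bit_mid 0.32 [237. 281.] [ 0.496 -0.048  0.044] [[0.39, -0.168, 0.032], [0.644, 0.081, 0.09]]
scene bottle_mid 0.92 [177. 256.] [0.637 0.111 0.076] [[0.615, 0.092, 0.007], [0.804, 0.227, 0.126]]
scene clamp_mid 0.92 [254. 412.] [ 0.593 -0.297  0.015] [[0.535, -0.322, 0.002], [0.649, -0.276, 0.019]]
scene post0 0.86 [232. 280.] [ 0.496 -0.048  0.044] [[0.391, -0.167, 0.034], [0.644, 0.082, 0.09]]
```

```bash
python3 - <<'E'
from h import *
im=cv2.imread('pics/top0.png'); cv2.imwrite('pics/topc.png',cv2.resize(im[130:310,130:430],(800,480),interpolation=cv2.INTER_CUBIC))
im=cv2.imread('pics/scene0.png'); cv2.imwrite('pics/scenec.png',cv2.resize(im[120:320,100:440],(800,470),interpolation=cv2.INTER_CUBIC))
E
```

```text
(no output)
```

View pics/topc.png

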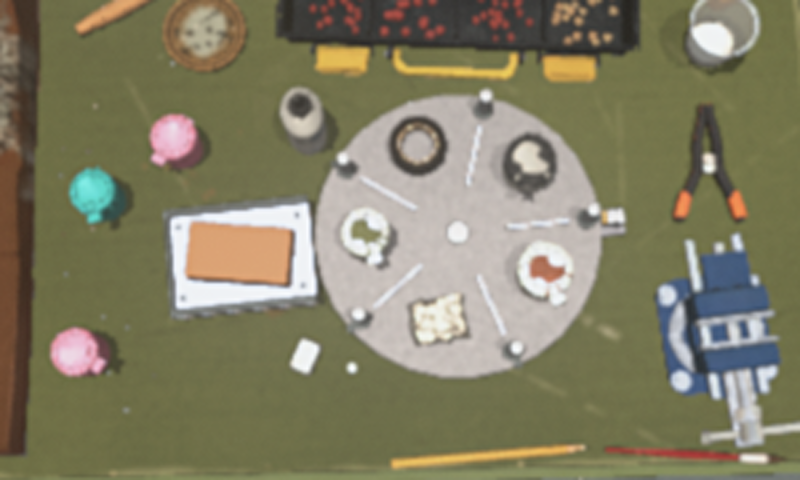

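View pics/scenec.png

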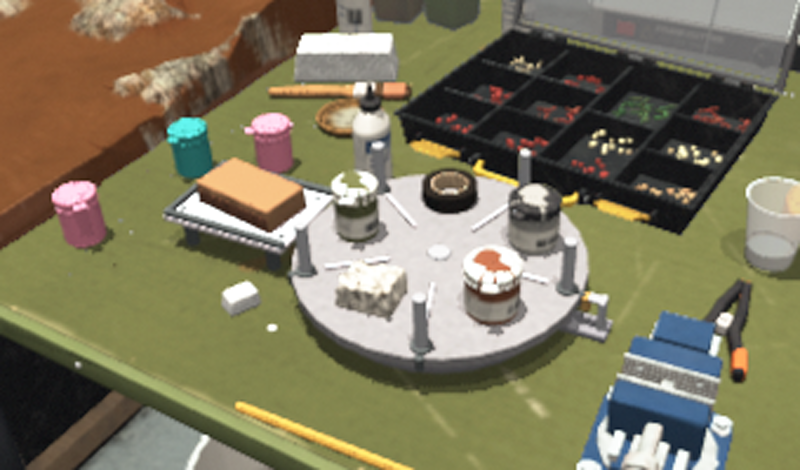

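The top crop shows the rack with its plate centre at about (457,233), the deck with the block to the left at (240,253), and the casting at (438,320).

Candidates that could be mistaken (zoomed top crop):
- **Casting:** the rough casting is at (438,320). The foam is at (305,355) and there is a white fleck at (352,368).
- **Olive pot:** the right one is in the rack at (367,233). The decoys are pink at (175,140) and (78,352), and turquoise at (93,195).
- **Block:** the brown one is on the deck; the grey block at the back of the scene view is not it.

I choose the casting on the plate, +72° from the outlet, so it needs one clockwise click.

```bash
cat > meas.py <<'E'
from h import *
from scipy.optimize import least_squares
def circ(P,rim):
    # centre from rim points: fit circle radius .14
    return least_squares(lambda c:np.hypot(*(rim-c).T)-.14,[.527,-.033],loss='soft_l1',f_scale=.002).x
def rect(m,P):
    q=P[m][:,:2].astype(np.float32)*1000; (c,s,a)=cv2.minAreaRect(q); return np.round(c,1),np.round(s,1),round(a,1)
if __name__=='__main__':
    for c in ['top','scene']:
        f=np.load(c+'0.npz');P=f['P'];ok=f['d']>0
        x,y,z=np.moveaxis(P,-1,0)
        r=np.hypot(x-.527,y+.033);a=np.arctan2(y+.033,x-.527)
        pl=ok&(abs(z-.04)<.004)&(r<.155); rim=[]
        for b in np.arange(-np.pi,np.pi,.05):
            if 1.0<b<2.2 or -2<b<-1.3: continue
            s=pl&(abs(a-b)<.025)
            if s.sum()>5: i=np.argmax(np.where(s,r,0)); rim.append(P.reshape(-1,3)[i,:2])
        cc=circ(P,np.array(rim)); print(c,'centre',cc.round(4),'plate z',np.median(z[pl]).round(4))
        near=np.hypot(x-cc[0],y-cc[1])
        # posts
        m=(ok&(z>.072)&(near>.108)&(near<.145)).astype(np.uint8)
        n,l,st,ce=cv2.connectedComponentsWithStats(m)
        for i in range(1,n):
            p=P[l==i]; t=p[p[:,2]>p[:,2].max()-.012].mean(0); d=t[:2]-cc; print(' post',len(p),p[:,2].max().round(3),t.round(3),'r',np.hypot(*d).round(4),'ang',np.degrees(np.arctan2(d[1],d[0])).round(1))
        box=(abs(x-.51)<.075)&(y>.1)&(y<.265)
        m=ok&box&(z>.03)&(z<.05)&(near>.146); print(' deck',rect(m,P))
        m=ok&box&(z>.057)&(z<.075)&(abs(y-.177)<.07); print(' block',rect(m,P),np.median(z[m]).round(4), np.median(P[m],0).round(4))
        m=ok&(z>.055)&(near<.125)&(abs(x-.435)<.04)&(abs(y+.017)<.045); print(' casting',rect(m,P),P[m].max(0).round(3),P[m].min(0).round(3))
        m=ok&(z>.006)&(x>.30)&(x<.46)&(y>.13)&(y<.37); print(' clear?',m.sum(),P[m].min(0).round(3) if m.any() else '',P[m].max(0).round(3) if m.any() else '')
        m=ok&(abs(z)<.02)&(x>.3)&(x<.45)&(y>.15)&(y<.28); print(' bench z',np.median(z[m]).round(4))
E
python3 meas.py
```

```text
top centre [ 0.528  -0.0329] plate z 0.0418
 post 27 0.101 [ 0.65  -0.062  0.097] r 0.1256 ang -13.6
 post 39 0.099 [ 0.601 -0.116  0.094] r 0.1108 ang -48.7
 post 25 0.101 [0.592 0.074 0.096] r 0.1246 ang 59.0
 post 27 0.1 [ 0.537 -0.159  0.096] r 0.1261 ang -85.7
 post 3 0.101 [0.518 0.075 0.098] r 0.1084 ang 95.4
 post 52 0.101 [ 0.467 -0.126  0.093] r 0.1117 ang -123.1
 post 22 0.101 [0.446 0.062 0.096] r 0.1255 ang 131.0
 post 21 0.102 [ 0.412 -0.082  0.098] r 0.1264 ang -157.2
 deck (array([510.5, 179.8]), array([107.7, 142.6]), 4.8)
 block (array([510.5, 177.9]), array([100.2,  55.7]), 84.9) 0.0665 [0.5099 0.1767 0.0665]
 casting (array([441.6, -10.6]), array([43.3, 53.1]), 8.9) [0.467 0.015 0.074] [ 0.419 -0.04   0.055]
 clear? 707 [0.3   0.131 0.006] [0.46  0.37  0.067]
 bench z 0.0023
scene centre [ 0.5242 -0.0352] plate z 0.0416
 post 51 0.097 [0.59  0.071 0.092] r 0.1247 ang 58.4
 post 51 0.098 [ 0.646 -0.065  0.093] r 0.125 ang -13.6
 post 1 0.098 [0.515 0.073 0.098] r 0.1089 ang 94.9
 post 45 0.095 [ 0.595 -0.121  0.092] r 0.1111 ang -50.4
 post 64 0.098 [0.442 0.059 0.093] r 0.1246 ang 131.0
 post 68 0.098 [ 0.534 -0.162  0.093] r 0.1268 ang -85.7
 post 147 0.095 [ 0.466 -0.13   0.09 ] r 0.1119 ang -121.6
 post 76 0.098 [ 0.408 -0.085  0.094] r 0.1266 ang -157.0
 deck (array([507.5, 178.4]), array([109.7, 144.2]), 5.2)
 block (array([508.3, 175.6]), array([102.8,  56.6]), 84.3) 0.0652 [0.5037 0.171  0.0652]
 casting (array([440.2, -14.9]), array([44.9, 51.2]), 8.6) [0.466 0.009 0.071] [ 0.416 -0.043  0.055]
 clear? 677 [0.396 0.131 0.006] [0.46  0.353 0.063]
 bench z 0.0015
```

Request:
{"fn": "move_arm", "kwargs": {"increments": [[[0, -0.11, -0.0738, 0], [0, -0.11, -0.0738, 0], [0, -0.11, -0.0738, 0], [0, -0.11, -0.0738, 0], [0, -0.11, -0.0738, 0], [0, -0.11, -0.0738, 0], [0, -0.11, -0.0738, 0], [0, -0.11, -0.0738, 0], [0, -0.11, -0.0738, 0], [0, -0.11, -0.0738, 0], [0, -0.11, -0.0738, 0], [0, -0.11, -0.0738, 0], [0, -0.11, -0.0738, 0], [0, -0.11, -0.0738, 0], [0, -0.11, -0.0738, 0], [0, 0, 0, 0.06], [0, 0, 0, 0.06], [0, 0, 0, 0.06], [0, 0, 0, 0.06], [0, 0, 0, 0.06]]], "gripper": 0}}

```text
t: 2.97
tool_pos: [0.5097, 0.178, 0.2454]
tool_rot: [-0.571, 1.494, 0.571]
contact_force: [0.0, -0.1, -0.3]
opening: 0.0854
```

Request:
{"fn": "move_arm", "kwargs": {"increments": [[[0, 0, 0, 0.06], [0, 0, 0, 0.06], [0, 0, 0, 0.06], [0, 0, 0, 0.06], [0, 0, 0, 0.06], [0, 0, 0, 0.06], [0, 0, 0, 0.06], [0, 0, 0, 0.06], [0, 0, 0, 0.047], [0, 0, 0, 0]]]}}

```text
t: 3.8
tool_pos: [0.5096, 0.1782, 0.2454]
tool_rot: [0.074, 1.569, -0.074]
contact_force: [-0.3, -0.4, 0.5]
opening: 0.0853
```

```bash
cat >> h.py <<'E'
def to(target,yawz=None):
    "needed tool-axis shift in units, and turn units, from measured pose to world target / jaw direction (deg, mod 180)"
    o=ctrl.get_obs(); M=R.from_rotvec(o['tool_rot']).as_matrix(); p=o['tool_pos']
    zd=np.degrees(np.arctan2(M[1,2],M[0,2]))
    print('t',o['t'].round(2),'tcp',p.round(4),'jaw dir',zd.round(1),'tilt',np.degrees(np.arccos(-M[2,0])).round(2),'F',o['contact_force'].round(1),'open',round(float(o['opening']),4),'q6',o['q'][5].round(2))
    print(' shift units',(M.T@(np.array(target)-p)/.25).round(4), 'turn units', None if yawz is None else round(((zd-yawz+90)%180-90)/90,4))
E
python3 - <<'E'
from h import *
to([.5095,.177,.064],-5.3)
o=ctrl.get_obs(); im=ctrl.get_image('wrist'); save(im['pixels'],'w1.png')
K=im['K'];d=im['depth'];v,u=np.mgrid[:420,:560]
p=np.stack([(u-K[0,2])/K[0,0]*d,-(v-K[1,2])/K[1,1]*d,-d],-1); T=im['tool_from_camera']; p=p@T[:3,:3].T+T[:3,3]
W=p@R.from_rotvec(o['tool_rot']).as_matrix().T+o['tool_pos']
for n in ['block_mid']:
  for r in ctrl.trace('wrist',n)[:2]:
    m=r['region']&(d>0); m&=W[...,2]>.056; print(r['score'],r['pixel'],m.sum(),np.median(W[m],0).round(4),cv2.minAreaRect(W[m][:,:2].astype(np.float32)*1000))
E
```

```text
Traceback (most recent call last):
  File "h.py", line 13, in to
    print('t',o['t'].round(2),'tcp',p.round(4),'jaw dir',zd.round(1),'tilt',np.degrees(np.arccos(-M[2,0])).round(2),'F',o['contact_force'].round(1),'open',round(float(o['opening']),4),'q6',o['q'][5].round(2))
              ^^^^^^^^^^^^
AttributeError: 'float' object has no attribute 'round'
```

```bash
sed -i "s/o\['t'\].round(2)/round(float(o['t']),2)/" h.py
cat >> h.py <<'E'
def wrist():
    o=ctrl.get_obs(); im=ctrl.get_image('wrist'); K=im['K'];d=im['depth'];v,u=np.mgrid[:d.shape[0],:d.shape[1]]
    p=np.stack([(u-K[0,2])/K[0,0]*d,-(v-K[1,2])/K[1,1]*d,-d],-1); T=im['tool_from_camera']; p=p@T[:3,:3].T+T[:3,3]
    return im,p,p@R.from_rotvec(o['tool_rot']).as_matrix().T+o['tool_pos']
E
python3 - <<'E'
from h import *
to([.5095,.177,.064],-5.3)
im,p,W=wrist(); save(im['pixels'],'w1.png'); d=im['depth']
for r in ctrl.trace('wrist','block_mid')[:2]:
    m=r['region']&(d>0); m&=W[...,2]>.056; print(r['score'],r['pixel'],m.sum(),np.median(W[m],0).round(4),cv2.minAreaRect(W[m][:,:2].astype(np.float32)*1000))
m=(d>0)&(abs(p[...,1])<.03)&(p[...,0]>-.03)&(p[...,0]<.04)
print('fingers seen', m.sum(), p[m].max(0) if m.any() else '')
E
```

```text
t 3.8 tcp [0.5096 0.1782 0.2454] jaw dir -5.4 tilt 0.0 F [-0.3 -0.4  0.5] open 0.0853 q6 0.29
 shift units [ 7.254e-01 -4.700e-03  2.000e-04] turn units -0.0011
0.61 [181.4, 281.9] 4641 [0.5094 0.1825 0.0648] ((509.1305236816406, 178.17176818847656), (100.59492492675781, 55.38942337036133), 84.27618408203125)
fingers seen 3723 [0.00148584 0.01350038 0.05624535]
```

View pics/w1.png

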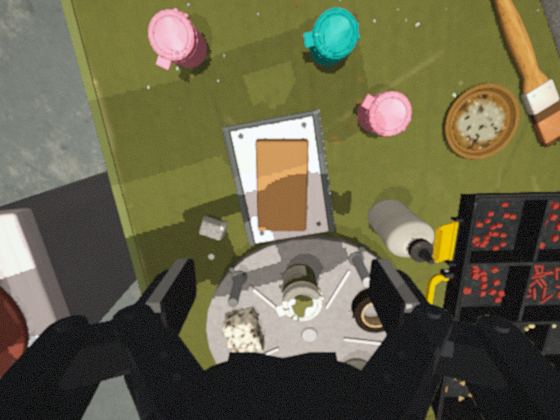

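The wrist picture shows the block at pixel (181,282), centred between the open jaws. The foam is at (227,212), the bottle at (225,400), and the pink and turquoise pots are well clear. I'll go down and grip.

Request:
{"fn": "move_arm", "kwargs": {"increments": [[[0.07, 0, 0, 0], [0.07, 0, 0, 0], [0.07, 0, 0, 0], [0.07, 0, 0, 0], [0.07, 0, 0, 0], [0.07, 0, 0, 0], [0.07, 0, 0, 0], [0.07, 0, 0, 0], [0.07, 0, 0, 0], [0.07, 0, 0, 0], [0.03, 0, 0, 0], [0.03, 0, 0, 0], [0, 0, 0, 0]]]}}

```text
t: 4.98
tool_pos: [0.5088, 0.178, 0.054]
tool_rot: [0.072, 1.572, -0.073]
contact_force: [-0.8, 0.4, 0.0]
opening: 0.0854
```

Request:
{"fn": "move_arm", "kwargs": {"increments": [[[0, 0, 0, 0], [0, 0, 0, 0], [0, 0, 0, 0], [0, 0, 0, 0], [0, 0, 0, 0], [0, 0, 0, 0], [0, 0, 0, 0], [0, 0, 0, 0], [0, 0, 0, 0], [0, 0, 0, 0]]], "gripper": 1, "squeeze": 40}}

```text
t: 5.82
tool_pos: [0.5108, 0.1784, 0.0569]
tool_rot: [0.073, 1.567, -0.072]
contact_force: [-0.2, -0.3, 6.2]
opening: 0.0548
```

Request:
{"fn": "move_arm", "kwargs": {"increments": [[[-0.04, 0, 0, 0], [-0.04, 0, 0, 0], [-0.04, 0, 0, 0], [-0.04, 0, 0, 0], [-0.04, 0, 0, 0], [-0.04, 0, 0, 0], [-0.04, 0, 0, 0], [-0.04, 0, 0, 0], [0, 0.0112, -0.0464, 0], [0, 0.0112, -0.0464, 0], [0, 0.0112, -0.0464, 0], [0, 0.0112, -0.0464, 0], [0, 0.0112, -0.0464, 0], [0, 0.0112, -0.0464, 0], [0, 0.0112, -0.0464, 0], [0, 0.0112, -0.0464, 0], [0, 0.0112, -0.0464, 0], [0, 0.0112, -0.0464, 0], [0, 0.0112, -0.0464, 0], [0, 0.0112, -0.0464, 0]]]}}

```text
t: 7.48
tool_pos: [0.373, 0.2249, 0.1353]
tool_rot: [0.073, 1.569, -0.073]
contact_force: [0.7, 0.1, -0.4]
opening: 0.0552
```

Request:
{"fn": "move_arm", "kwargs": {"increments": [[[0.04, 0, 0, 0], [0.04, 0, 0, 0], [0.04, 0, 0, 0], [0.04, 0, 0, 0], [0.04, 0, 0, 0], [0.04, 0, 0, 0], [0.04, 0, 0, 0], [0.04, 0, 0, 0], [0.04, 0, 0, 0], [0.04, 0, 0, 0], [0.02, 0, 0, 0], [0.02, 0, 0, 0], [0, 0, 0, 0]]]}}

```text
t: 8.57
tool_pos: [0.3735, 0.2243, 0.0242]
tool_rot: [0.073, 1.571, -0.074]
contact_force: [-0.9, -0.2, -0.1]
opening: 0.0549
```

```bash
python3 - <<'E'
from h import *
to([.375,.225,.018],-5.3)
for c in ['top','scene']:
    im=ctrl.get_image(c);P=cloud(im)
    for r in ctrl.trace(c,'block_mid')[:1]:
        m=r['region']&(im['depth']>0); print(c,round(r['score'],2),P[m].mean(0).round(3),np.percentile(P[m],[2,98],axis=0).round(3).tolist())
E
```

```text
t 8.57 tcp [0.3735 0.2243 0.0242] jaw dir -5.3 tilt 0.11 F [-0.9 -0.2 -0.1] open 0.0549 q6 0.46
 shift units [0.0249 0.0034 0.0058] turn units -0.0004
top 0.68 [0.377 0.183 0.032] [[0.35, 0.173, 0.017], [0.399, 0.196, 0.038]]
scene 0.73 [0.508 0.045 0.081] [[0.495, 0.031, 0.047], [0.53, 0.066, 0.102]]
```

Request:
{"fn": "move_arm", "kwargs": {"increments": [[[0.008, 0, 0, 0], [0.008, 0, 0, 0], [0.004, 0, 0, 0], [0, 0, 0, 0]]]}}

```text
t: 9.1
tool_pos: [0.3739, 0.2245, 0.0201]
tool_rot: [0.073, 1.57, -0.073]
contact_force: [-0.2, -0.8, -1.1]
opening: 0.0555
```

Request:
{"fn": "move_arm", "kwargs": {"increments": [[[0.004, 0, 0, 0], [0.004, 0, 0, 0], [0, 0, 0, 0]]]}}

```text
t: 9.35
tool_pos: [0.3743, 0.2246, 0.0189]
tool_rot: [0.073, 1.57, -0.073]
contact_force: [-1.8, -1.6, 4.8]
opening: 0.0547
```

Request:
{"fn": "move_arm", "kwargs": {"increments": [[[0, 0, 0, 0], [0, 0, 0, 0], [0, 0, 0, 0], [0, 0, 0, 0], [0, 0, 0, 0], [0, 0, 0, 0], [0, 0, 0, 0], [-0.05, 0, 0, 0], [-0.05, 0, 0, 0], [-0.08, 0, 0, 0], [-0.1, 0, 0, 0], [-0.1, 0, 0, 0], [-0.1, 0, 0, 0], [-0.1, 0, 0, 0], [-0.1, 0, 0, 0]]], "gripper": 0}}

```text
t: 10.6
tool_pos: [0.3739, 0.2245, 0.1895]
tool_rot: [0.073, 1.569, -0.073]
contact_force: [-0.2, 0.4, 0.4]
opening: 0.0855
```

```bash
python3 - <<'E'
from h import *
c=np.array([.5265,-.0335]); a=np.radians(202.8); post=c+.127*np.array([np.cos(a),np.sin(a)]); print(post)
to([*post,.180],112.8)
im=ctrl.get_image('top');P=cloud(im)
for r in ctrl.trace('top','block_mid')[:1]:
    m=r['region']&(im['depth']>0); print(round(r['score'],2),P[m].mean(0).round(3),np.percentile(P[m],[2,98],axis=0).round(3).tolist())
E
```

```text
[ 0.40942338 -0.08271448]
t 10.6 tcp [0.3739 0.2245 0.1895] jaw dir -5.3 tilt 0.01 F [-0.2  0.4  0.4] open 0.0855 q6 0.46
 shift units [ 0.0379 -1.2102  0.2557] turn units 0.6874
0.68 [0.375 0.202 0.032] [[0.347, 0.173, 0.011], [0.4, 0.236, 0.033]]
```

Request:
{"fn": "move_arm", "kwargs": {"increments": [[[0, -0.0807, 0.017, 0], [0, -0.0807, 0.017, 0], [0, -0.0807, 0.017, 0], [0, -0.0807, 0.017, 0], [0, -0.0807, 0.017, 0], [0, -0.0807, 0.017, 0], [0, -0.0807, 0.017, 0], [0, -0.0807, 0.017, 0], [0, -0.0807, 0.017, 0], [0, -0.0807, 0.017, 0], [0, -0.0807, 0.017, 0], [0, -0.0807, 0.017, 0], [0, -0.0807, 0.017, 0], [0, -0.0807, 0.017, 0], [0, -0.0807, 0.017, 0], [0, 0, 0, 0.0625], [0, 0, 0, 0.0625], [0, 0, 0, 0.0625], [0, 0, 0, 0.0625], [0, 0, 0, 0.0625]]], "gripper": 0.6}}

```text
t: 12.37
tool_pos: [0.409, -0.0826, 0.1872]
tool_rot: [0.462, 1.523, -0.461]
contact_force: [0.8, 0.3, 0.0]
opening: 0.0341
```

Request:
{"fn": "move_arm", "kwargs": {"increments": [[[0, 0, 0, 0.0625], [0, 0, 0, 0.0625], [0, 0, 0, 0.0625], [0, 0, 0, 0.0625], [0, 0, 0, 0.0625], [0, 0, 0, 0.0625], [0, 0, 0, 0]]]}}

```text
t: 12.95
tool_pos: [0.409, -0.0825, 0.1873]
tool_rot: [0.912, 1.373, -0.913]
contact_force: [-1.2, -0.1, 0.4]
opening: 0.0341
```

```bash
python3 - <<'E'
from h import *
to([.4094,-.0827,.067],112.8)
im,p,W=wrist(); save(im['pixels'],'w2.png'); d=im['depth']
m=(d>0)&(abs(p[...,1])<.03)&(p[...,0]>-.03)&(p[...,0]<.04)
print('fingers', p[m].max(0).round(4), p[m].min(0).round(4))
c=np.array([.5265,-.0335])
r=np.hypot(W[...,0]-c[0],W[...,1]-c[1])
m=((d>0)&(abs(r-.126)<.015)&(W[...,2]>.06)&(W[...,2]<.12)).astype(np.uint8)
n,l,st,ce=cv2.connectedComponentsWithStats(m)
for i in range(1,n):
    q=W[l==i]
    if len(q)>15: t=q[q[:,2]>q[:,2].max()-.006]; print(len(q),t.mean(0).round(4),p[l==i][q[:,2]>q[:,2].max()-.006].mean(0).round(4))
E
```

```text
t 12.95 tcp [ 0.409  -0.0825  0.1873] jaw dir -67.3 tilt 0.09 F [-1.2 -0.1  0.4] open 0.0341 q6 0.8
 shift units [0.4811 0.0016 0.0017] turn units -0.001
fingers [0.013  0.0131 0.0349] [-0.03   -0.0112 -0.0383]
579 [0.4439 0.0612 0.0954] [ 0.0919  0.0877 -0.119 ]
595 [ 0.535  -0.1581  0.0953] [0.0918 0.0871 0.1184]
67 [0.4195 0.0017 0.067 ] [ 0.1203  0.0423 -0.0736]
307 [ 0.4608 -0.1264  0.0906] [0.0965 0.0309 0.0606]
319 [ 0.4099 -0.0817  0.0953] [ 0.0919  0.0013 -0.0004]
```

View pics/w2.png

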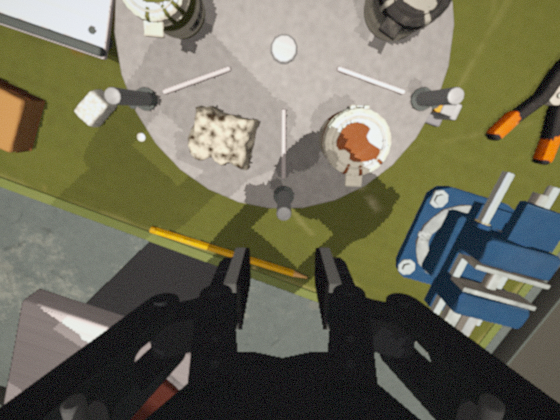

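The wrist picture shows the target post at (283,203), on the centre line of the half-open jaws. The casting at (222,138) and the brown pot at (357,140) are on either side, both clear. I'll go down and push the post clockwise.

Request:
{"fn": "move_arm", "kwargs": {"increments": [[[0.05, 0, 0, 0], [0.05, 0, 0, 0], [0.05, 0, 0, 0], [0.05, 0, 0, 0], [0.05, 0, 0, 0], [0.05, 0, 0, 0], [0.05, 0, 0, 0], [0.05, 0, 0, 0], [0.02, 0, 0, 0], [0.017, 0, 0, 0], [0, 0, 0, 0]]]}}

```text
t: 13.92
tool_pos: [0.4085, -0.0823, 0.0775]
tool_rot: [0.911, 1.374, -0.912]
contact_force: [0.8, -0.6, -0.2]
opening: 0.0345
```

Request:
{"fn": "move_arm", "kwargs": {"increments": [[[0, 0.0003, -0.0176, 0.0222], [0, 0.0003, -0.0176, 0.0222], [0, 0.0003, -0.0176, 0.0222], [0, 0.0003, -0.0176, 0.0222], [0, 0.0003, -0.0176, 0.0222], [0, 0.0003, -0.0176, 0.0222], [0, 0.0003, -0.0176, 0.0222], [0, 0.0003, -0.0176, 0.0222], [0, 0.0003, -0.0176, 0.0222], [0, 0.0003, -0.0176, 0.0222], [0, 0.0003, -0.0176, 0.0222], [0, 0.0003, -0.0176, 0.0222]]]}}

```text
t: 14.92
tool_pos: [0.4005, -0.0322, 0.0798]
tool_rot: [1.224, 1.194, -1.225]
contact_force: [1.3, -4.5, -2.8]
opening: 0.0343
```

```bash
python3 - <<'E'
from h import *
a=np.radians(178.8);to([.5265+.127*np.cos(a),-.0335+.127*np.sin(a),.078],88.8)
E
```

```text
t 14.92 tcp [ 0.4005 -0.0322  0.0798] jaw dir -91.2 tilt 0.24 F [ 1.3 -4.5 -2.8] open 0.0343 q6 1.33
 shift units [ 0.0072 -0.0039 -0.0054] turn units -0.0005
```

As expected: about 4.5 N of push. I'll continue the arc.

Request:
{"fn": "move_arm", "kwargs": {"increments": [[[0, 0.0003, -0.0176, 0.0222], [0, 0.0003, -0.0176, 0.0222], [0, 0.0003, -0.0176, 0.0222], [0, 0.0003, -0.0176, 0.0222], [0, 0.0003, -0.0176, 0.0222], [0, 0.0003, -0.0176, 0.0222], [0, 0.0003, -0.0176, 0.0222], [0, 0.0003, -0.0176, 0.0222], [0, 0.0003, -0.0176, 0.0222], [0, 0.0003, -0.0176, 0.0222], [0, 0.0003, -0.0176, 0.0222], [0, 0.0003, -0.0176, 0.0222]]]}}

```text
t: 15.92
tool_pos: [0.4122, 0.02, 0.0798]
tool_rot: [1.527, 0.967, -1.524]
contact_force: [0.1, -0.4, 0.3]
opening: 0.0339
```

Request:
{"fn": "move_arm", "kwargs": {"increments": [[[0, 0.0003, -0.0176, 0.0222], [0, 0.0003, -0.0176, 0.0222], [0, 0.0003, -0.0176, 0.0222], [0, 0.0003, -0.0176, 0.0222], [0, 0.0003, -0.0176, 0.0222], [0, 0.0003, -0.0176, 0.0222], [0, 0.0003, -0.0176, 0.0222], [0, 0.0003, -0.0176, 0.0222], [0, 0.0003, -0.0176, 0.0222], [0, 0.0003, -0.0176, 0.0222], [0, 0.0003, -0.0176, 0.0222], [0, 0.0003, -0.0176, 0.0222], [0, 0, 0, 0], [0, 0, 0, 0]]]}}

```text
t: 17.08
tool_pos: [0.4436, 0.0617, 0.0796]
tool_rot: [1.807, 0.674, -1.805]
contact_force: [-1.1, 0.5, -0.8]
opening: 0.034
```

```bash
python3 - <<'E'
from h import *
a=np.radians(130.8);to([.5265+.127*np.cos(a),-.0335+.127*np.sin(a),.078],40.8)
E
```

```text
t 17.08 tcp [0.4436 0.0617 0.0796] jaw dir -139.1 tilt 0.05 F [-1.1  0.5 -0.8] open 0.034 q6 2.4
 shift units [ 0.0063 -0.0031 -0.0023] turn units 0.0016
```

Request:
{"fn": "move_arm", "kwargs": {"increments": [[[-0.05, 0, 0, 0], [-0.05, 0, 0, 0], [-0.06, 0, 0, 0], [-0.07, 0, 0, 0], [-0.07, 0, 0, 0], [-0.07, 0, 0, 0], [-0.05, 0, 0, 0]]]}}

```text
t: 17.67
tool_pos: [0.4436, 0.0615, 0.186]
tool_rot: [1.808, 0.673, -1.804]
contact_force: [0.8, -0.3, 0.3]
opening: 0.0341
```

```bash
cat > st.py <<'E'
from h import *
import sys
C=np.array([.5265,-.0335]);Y=np.radians(94.75)
def loc(p): d=p[...,:2]-C; ex=np.array([np.sin(Y),-np.cos(Y)]);ey=np.array([np.cos(Y),np.sin(Y)]); return np.stack([d@ex,d@ey],-1)
for c in ['scene','top']:
    im=ctrl.get_image(c);P=cloud(im);d=im['depth']
    if len(sys.argv)>1: cv2.imwrite(f'pics/{c}_{sys.argv[1]}.png',cv2.resize(cv2.cvtColor(im['pixels'],cv2.COLOR_RGB2BGR)[120:320,100:440],(800,470),interpolation=cv2.INTER_CUBIC))
    L=loc(P);r=np.hypot(*np.moveaxis(L,-1,0))
    m=((d>0)&(abs(r-.126)<.012)&(P[...,2]>.075)&(P[...,2]<.104)).astype(np.uint8)
    n,l,s,ce=cv2.connectedComponentsWithStats(m)
    print(c,'post ang',sorted(np.degrees(np.arctan2(*L[l==i].mean(0)[::-1])).round(1)-90 for i in range(1,n) if (l==i).sum()>8))
    for nme in ['casting_mid','paint_pot3_mid','paint_pot1_mid','paint_pot2_mid','tape_roll_mid','foam_bit_mid','bottle_mid','block_mid']:
        for q in ctrl.trace(c,nme)[:1]:
            m=q['region']&(d>0); print(' ',nme,round(q['score'],2),'rack mm',(loc(P[m].mean(0))*1000).round(0),'world',(P[m].mean(0)*1000).round(0))
    m=(d>0)&(P[...,2]>.053)&(P[...,2]<.08)&(abs(L[...,0])<.04)&(L[...,1]>.05)&(L[...,1]<.27)
    if m.sum()>10: print('  outlet blob',cv2.minAreaRect(L[m].astype(np.float32)*1000),P[m][:,2].max().round(3))
E
python3 st.py a
python3 - <<'E'
from h import *
y=np.radians(94.75); e=np.array([np.cos(y),np.sin(y)]); t=np.array([.5265,-.0335])+.035*e; print(t); to([*t,.17],4.75)
E
```

```text
scene post ang [np.float64(-251.1), np.float64(-215.7), np.float64(-181.5), np.float64(-109.6), np.float64(-35.7), np.float64(38.099999999999994), np.float64(66.1), np.float64(75.80000000000001)]
  casting_mid 0.57 rack mm [-9. 83.] world [511.  49.  63.]
  paint_pot3_mid 0.81 rack mm [73. 20.] world [597.  -7.  78.]
  paint_pot1_mid 0.67 rack mm [-98.  19.] world [428. -23.  78.]
  paint_pot2_mid 0.84 rack mm [-63. -80.] world [ 470. -118.   78.]
  tape_roll_mid 0.85 rack mm [ 50. -79.] world [ 583. -108.   54.]
  foam_bit_mid 0.66 rack mm [-26. -14.] world [501. -50.  44.]
  block_mid 0.8 rack mm [-139.  259.] world [367. 213.  22.]
  outlet blob ((-0.35070228576660156, 85.03531646728516), (52.011993408203125, 44.08455276489258), 18.795011520385742) 0.072
top post ang [np.float64(-252.0), np.float64(-179.9), np.float64(-107.7), np.float64(-35.9)]
  casting_mid 0.45 rack mm [  8. -26.] world [536. -59.  47.]
  paint_pot3_mid 0.86 rack mm [83. 25.] world [607.  -2.  87.]
  paint_pot1_mid 0.86 rack mm [-87.  26.] world [437. -15.  99.]
  paint_pot2_mid 0.63 rack mm [-55. -72.] world [ 478. -110.   92.]
  tape_roll_mid 0.66 rack mm [ 54. -74.] world [ 586. -103.   59.]
  foam_bit_mid 0.47 rack mm [-101.  160.] world [412. 118.  20.]
  bottle_mid 0.81 rack mm [118. 136.] world [633. 112.  82.]
  block_mid 0.97 rack mm [-127.  279.] world [377. 234.  28.]
[0.52360171 0.00137979]
t 18.57 tcp [0.4432 0.0616 0.1841] jaw dir -139.1 tilt 0.0 F [ 0.3 -0.2 -0.6] open 0.0346 q6 2.4
 shift units [ 0.0563  0.3927 -0.0855] turn units 0.4013
```

View pics/scene_a.png

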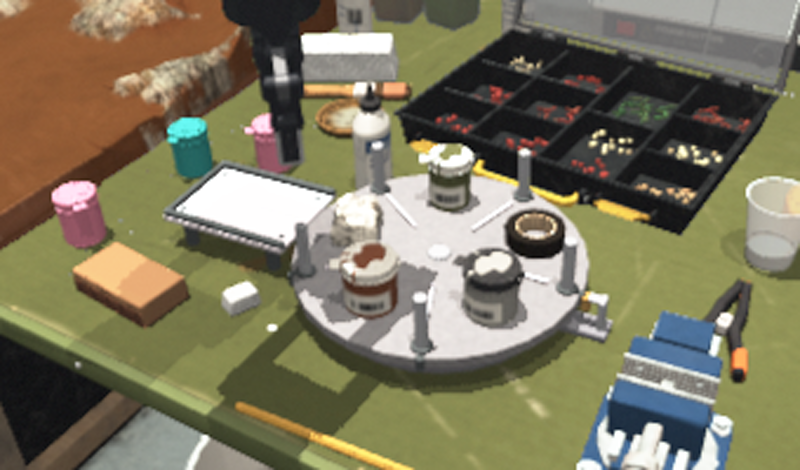

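The scene picture shows the casting at (357,215), now at the outlet with all posts on their clicks. The pots are upright, the block is flat on the bench at (130,283), and the foam and bottle are unmoved. Next I turn the jaw back, square to the deck.

Request:
{"fn": "move_arm", "kwargs": {"increments": [[[0, 0, 0, -0.0667], [0, 0, 0, -0.0667], [0, 0, 0, -0.0667], [0, 0, 0, -0.0667], [0, 0, 0, -0.0667], [0, 0, 0, -0.0667], [0, 0, 0, -0.0667], [0, 0, 0, -0.0667], [0, 0, 0, -0.0667], [0, 0, 0, -0.0667], [0, 0, 0, -0.0667], [0, 0, 0, -0.0667], [0, 0, 0, -0.0667], [0, 0, 0, -0.0667], [0, 0, 0, -0.0667], [0, 0, 0, -0.0667], [0, 0, 0, -0.0667], [0, 0, 0, -0.0667], [0, 0, 0, -0.0667], [0, 0, 0, -0.0667]]], "gripper": 0.75}}

```text
t: 20.23
tool_pos: [0.4432, 0.0617, 0.1841]
tool_rot: [0.257, 1.555, -0.257]
contact_force: [-0.4, -0.5, 0.8]
opening: 0.0212
```

Request:
{"fn": "move_arm", "kwargs": {"increments": [[[0, 0, 0, -0.066], [0, 0, 0, -0.066], [0, 0, 0, -0.066], [0, 0, 0, -0.066], [0, 0, 0, 0]]]}}

```text
t: 20.65
tool_pos: [0.4432, 0.0617, 0.1841]
tool_rot: [-0.066, 1.57, 0.065]
contact_force: [-0.4, -0.0, -0.2]
opening: 0.0212
```

```bash
python3 - <<'E'
from h import *
to([.5236,.0014,.17],4.75)
E
```

```text
t 20.65 tcp [0.4432 0.0617 0.1841] jaw dir 4.8 tilt 0.01 F [-0.4 -0.  -0.2] open 0.0212 q6 -0.11
 shift units [ 0.0566 -0.2669  0.3003] turn units 0.0003
```

Request:
{"fn": "move_arm", "kwargs": {"increments": [[[0, -0.0445, 0.05, 0], [0, -0.0445, 0.05, 0], [0, -0.0445, 0.05, 0], [0, -0.0445, 0.05, 0], [0, -0.0445, 0.05, 0], [0, -0.0445, 0.05, 0], [0, 0, 0, 0]]]}}

```text
t: 21.23
tool_pos: [0.5251, -0.0003, 0.1843]
tool_rot: [-0.061, 1.569, 0.06]
contact_force: [-0.9, 1.0, 0.3]
opening: 0.0213
```

```bash
python3 - <<'E'
from h import *
to([.5236,.0014,.063],4.75)
im,p,W=wrist(); save(im['pixels'],'w3.png'); d=im['depth']
m=(d>0)&(W[...,2]>.052)&(W[...,2]<.08)&(abs(p[...,2])<.042)&(p[...,1]>.01)&(p[...,1]<.1)
print('casting tool y,z mm',p[m].min(0).round(4),p[m].max(0).round(4),m.sum())
m=(d>0)&(W[...,2]>.052)&(W[...,2]<.11)&(abs(p[...,1])<.02)
print('beside at start',p[m][:,2].round(3).min() if m.any() else '',m.sum(), np.sort(abs(p[m][:,2]))[:1])
E
```

```text
t 21.23 tcp [ 5.251e-01 -3.000e-04  1.843e-01] jaw dir 4.4 tilt 0.07 F [-0.9  1.   0.3] open 0.0213 q6 -0.22
 shift units [ 0.4851  0.0074 -0.0057] turn units -0.0035
casting tool y,z mm [ 0.1129  0.0267 -0.0333] [0.1322 0.0811 0.031 ] 2978
beside at start -0.114 6314 [0.05977857]
```

View pics/w3.png

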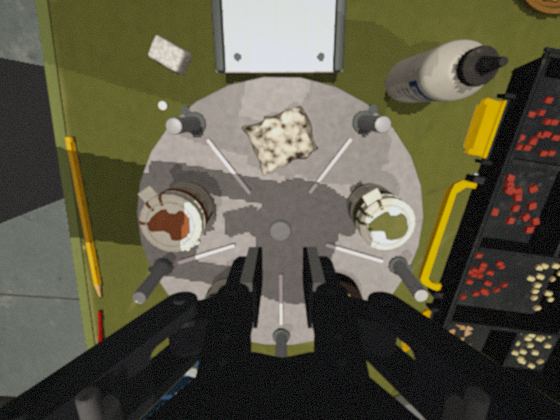

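The wrist picture shows the casting at (280,138), straight ahead of the fingers. The deck opens above it, the posts at (185,125) and (370,122) are off the path, and the pots sit to either side with 60 mm or more of room. I'll go down between hub and casting, then push outward.

Request:
{"fn": "move_arm", "kwargs": {"increments": [[[0.05, 0, -0.004, 0], [0.05, 0, 0, 0], [0.05, 0, 0, 0], [0.05, 0, 0, 0], [0.05, 0, 0, 0], [0.05, 0, 0, 0], [0.05, 0, 0, 0], [0.05, 0, 0, 0], [0.05, 0, 0, 0], [0.028, 0, 0, 0], [0, 0, 0, 0]]]}}

```text
t: 22.2
tool_pos: [0.5209, 0.0013, 0.0621]
tool_rot: [-0.064, 1.574, 0.065]
contact_force: [-0.2, -0.2, -0.6]
opening: 0.0216
```

Request:
{"fn": "move_arm", "kwargs": {"increments": [[[0, 0.02, 0, 0], [0, 0.02, 0, 0], [0, 0.02, 0, 0], [0, 0.02, 0, 0], [0, 0.02, 0, 0], [0, 0.02, 0, 0], [0, 0.02, 0, 0], [0, 0.02, 0, 0], [0, 0.02, 0, 0], [0, 0.02, 0, 0]]]}}

```text
t: 23.03
tool_pos: [0.5184, 0.0515, 0.0647]
tool_rot: [-0.064, 1.57, 0.064]
contact_force: [0.1, -1.0, -0.1]
opening: 0.0212
```

```bash
python3 - <<'E'
from h import *
y=np.radians(94.75); e=np.array([np.cos(y),np.sin(y)]); t=np.array([.5265,-.0335])+.174*e; to([*t,.0645],4.75)
E
python3 st.py b | grep -E "scene|top|casting|blob"
```

```text
t 23.03 tcp [0.5184 0.0515 0.0647] jaw dir 4.7 tilt 0.02 F [ 0.1 -1.  -0.1] open 0.0212 q6 -0.13
 shift units [0.0007 0.3546 0.0038] turn units -0.0007
scene post ang [np.float64(-251.3), np.float64(-216.1), np.float64(-181.7), np.float64(-109.4), np.float64(38.30000000000001), np.float64(65.80000000000001), np.float64(74.69999999999999)]
  casting_mid 0.72 rack mm [-13. 121.] world [504.  86.  59.]
  outlet blob ((3.515451431274414, 105.30741119384766), (68.02027893066406, 55.68983459472656), 85.154296875) 0.08
top post ang [np.float64(-252.1), np.float64(-179.9), np.float64(-107.8)]
  casting_mid 0.51 rack mm [ 55. -77.] world [ 588. -105.   57.]
  outlet blob ((-1.7146625518798828, 125.02781677246094), (26.47391700744629, 33.741302490234375), 1.9040638208389282) 0.074
```

Casting is moving straight out at 1 N. I'll continue the remaining 89 mm.

Request:
{"fn": "move_arm", "kwargs": {"increments": [[[0, 0.02, 0, 0], [0, 0.02, 0, 0], [0, 0.02, 0, 0], [0, 0.02, 0, 0], [0, 0.02, 0, 0], [0, 0.02, 0, 0], [0, 0.02, 0, 0], [0, 0.02, 0, 0], [0, 0.02, 0, 0], [0, 0.02, 0, 0], [0, 0.02, 0, 0], [0, 0.02, 0, 0], [0, 0.02, 0, 0], [0, 0.02, 0, 0], [0, 0.02, 0, 0], [0, 0.02, 0, 0], [0, 0.015, 0, 0], [0, 0.01, 0, 0], [0, 0.008, 0, 0], [0, 0, 0, 0]]]}}

```text
t: 25.6
tool_pos: [0.511, 0.1393, 0.0645]
tool_rot: [-0.064, 1.57, 0.065]
contact_force: [0.9, 0.4, -0.6]
opening: 0.0208
```

Request:
{"fn": "move_arm", "kwargs": {"increments": [[[0, -0.02, 0, 0], [0, -0.03, 0, 0], [-0.05, 0, 0, 0], [-0.07, 0, 0, 0], [-0.07, 0, 0, 0], [-0.07, 0, 0, 0], [-0.07, 0, 0, 0], [-0.07, 0, 0, 0], [-0.07, 0, 0, 0]]]}}

```text
t: 26.35
tool_pos: [0.5123, 0.126, 0.1841]
tool_rot: [-0.063, 1.569, 0.064]
contact_force: [-0.4, 0.1, -0.4]
opening: 0.021
```

```bash
python3 - <<'E'
from h import *
to([.4094,-.0827,.184],112.8)
y=np.radians(94.75)
im,p,W=wrist(); d=im['depth']; D=W[...,:2]-[.5265,-.0335]; L=np.stack([D@[np.sin(y),-np.cos(y)],D@[np.cos(y),np.sin(y)]],-1)
m=(d>0)&(W[...,2]>.05)&(W[...,2]<.075)&(abs(L[...,0])<.05)&(L[...,1]>.13)&(L[...,1]<.29)
print('casting rack frame',m.sum(),L[m].min(0).round(4),L[m].max(0).round(4),W[m][:,2].max().round(4))
E
python3 st.py c
```

```text
t 26.35 tcp [0.5123 0.126  0.1841] jaw dir 4.6 tilt 0.07 F [-0.4  0.1 -0.4] open 0.021 q6 0.02
 shift units [-1.000e-04 -7.990e-01 -4.777e-01] turn units 0.7982
casting rack frame 2879 [-0.0186  0.1861] [0.0367 0.2309] 0.0692
scene post ang [np.float64(-251.3), np.float64(-215.7), np.float64(-181.6), np.float64(-109.4), np.float64(-35.6), np.float64(38.0), np.float64(65.6), np.float64(75.1)]
  casting_mid 0.74 rack mm [  1. 201.] world [511. 167.  58.]
  paint_pot3_mid 0.91 rack mm [ 67. 339.] world [565. 310.  40.]
  paint_pot1_mid 0.71 rack mm [-99.  19.] world [426. -23.  80.]
  paint_pot2_mid 0.78 rack mm [-65. -80.] world [ 468. -119.   79.]
  tape_roll_mid 0.82 rack mm [ 50. -79.] world [ 583. -108.   55.]
  foam_bit_mid 0.57 rack mm [-106.  156.] world [408. 113.  14.]
  bottle_mid 0.73 rack mm [-22.  -6.] world [505. -42.  44.]
  block_mid 0.83 rack mm [-139.  257.] world [367. 212.  22.]
  outlet blob ((8.236309051513672, 206.55584716796875), (51.96473693847656, 45.751529693603516), 2.7427754402160645) 0.069
top post ang [np.float64(-252.0), np.float64(-179.9), np.float64(-107.7), np.float64(-35.9), np.float64(35.900000000000006)]
  paint_pot3_mid 0.85 rack mm [82. 28.] world [606.   1.  97.]
  paint_pot1_mid 0.67 rack mm [-87.  28.] world [437. -13.  92.]
  paint_pot2_mid 0.78 rack mm [-54. -72.] world [ 479. -110.   92.]
  tape_roll_mid 0.76 rack mm [ 55. -76.] world [ 588. -105.   59.]
  foam_bit_mid 0.73 rack mm [-1.  1.] world [525. -33.  44.]
  block_mid 0.41 rack mm [-138.  302.] world [364. 256.  67.]
  outlet blob ((4.652488708496094, 211.6573944091797), (40.089420318603516, 35.28309631347656), 2.25160551071167) 0.071
```

View pics/scene_c.png

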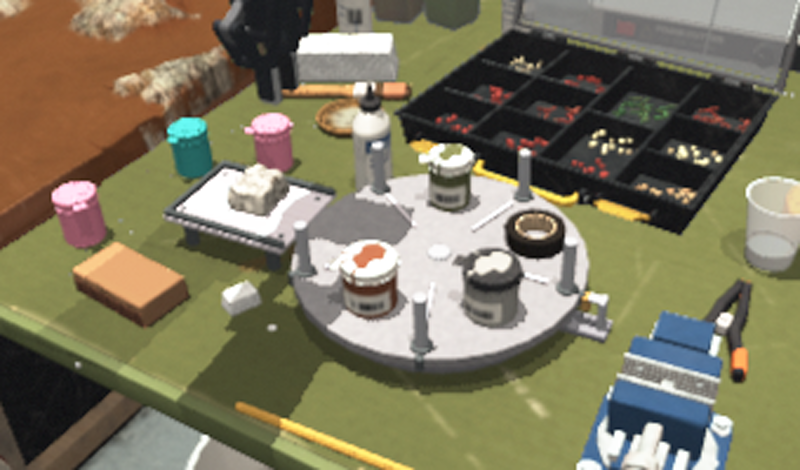

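The scene picture shows the casting at (257,188) lying on the deck: inner edge at 186 mm, plate edge at 140 mm. All the pots are upright. Now the second click, same stroke.

Request:
{"fn": "move_arm", "kwargs": {"increments": [[[0, -0.0799, -0.0478, 0], [0, -0.0799, -0.0478, 0], [0, -0.0799, -0.0478, 0], [0, -0.0799, -0.0478, 0], [0, -0.0799, -0.0478, 0], [0, -0.0799, -0.0478, 0], [0, -0.0799, -0.0478, 0], [0, -0.0799, -0.0478, 0], [0, -0.0799, -0.0478, 0], [0, -0.0799, -0.0478, 0], [0, 0, 0, 0.0665], [0, 0, 0, 0.0665], [0, 0, 0, 0.0665], [0, 0, 0, 0.0665], [0, 0, 0, 0.0665], [0, 0, 0, 0.0665], [0, 0, 0, 0.0665], [0, 0, 0, 0.0665], [0, 0, 0, 0.0665], [0, 0, 0, 0.0665]]], "gripper": 0.6}}

```text
t: 28.97
tool_pos: [0.4094, -0.0824, 0.1822]
tool_rot: [0.755, 1.435, -0.755]
contact_force: [-0.6, 0.2, -0.1]
opening: 0.034
```

Request:
{"fn": "move_arm", "kwargs": {"increments": [[[0, 0, 0, 0.0665], [0, 0, 0, 0.0665], [0, 0, 0, 0]]]}}

```text
t: 29.22
tool_pos: [0.4094, -0.0824, 0.1822]
tool_rot: [0.912, 1.371, -0.912]
contact_force: [-0.1, 0.0, -0.1]
opening: 0.0343
```

```bash
python3 - <<'E'
from h import *
to([.4094,-.0827,.078],112.8)
im,p,W=wrist(); d=im['depth']
r=np.hypot(W[...,0]-.5265,W[...,1]+.0335)
m=(d>0)&(W[...,2]>.085)&(W[...,2]<.105)&(abs(p[...,1])<.03)&(abs(p[...,2])<.03); print('post tool',m.sum(),p[m].mean(0).round(4))
m=(d>0)&(W[...,2]>.05)&(W[...,2]<.11)&(abs(p[...,1])<.02)&(abs(p[...,2])>.014); print('others near fingers', m.sum(), np.sort(abs(p[m][:,2]))[:2])
E
```

```text
t 29.22 tcp [ 0.4094 -0.0824  0.1822] jaw dir -67.2 tilt 0.02 F [-0.1  0.  -0.1] open 0.0343 q6 0.8
 shift units [ 0.4168 -0.0005  0.0012] turn units -0.0003
post tool 220 [ 0.0878  0.0014 -0.0003]
others near fingers 2688 [0.17285197 0.17298958]
```

Request:
{"fn": "move_arm", "kwargs": {"increments": [[[0.05, 0, 0, 0], [0.05, 0, 0, 0], [0.05, 0, 0, 0], [0.05, 0, 0, 0], [0.05, 0, 0, 0], [0.05, 0, 0, 0], [0.05, 0, 0, 0], [0.04, 0, 0, 0], [0.017, 0, 0, 0], [0.01, 0, 0, 0], [0, 0, 0, 0]]]}}

```text
t: 30.18
tool_pos: [0.4091, -0.0823, 0.0773]
tool_rot: [0.91, 1.373, -0.91]
contact_force: [-0.3, -0.2, -0.1]
opening: 0.0339
```

Request:
{"fn": "move_arm", "kwargs": {"increments": [[[0, 0.0003, -0.0176, 0.0222], [0, 0.0003, -0.0176, 0.0222], [0, 0.0003, -0.0176, 0.0222], [0, 0.0003, -0.0176, 0.0222], [0, 0.0003, -0.0176, 0.0222], [0, 0.0003, -0.0176, 0.0222], [0, 0.0003, -0.0176, 0.0222], [0, 0.0003, -0.0176, 0.0222], [0, 0.0003, -0.0176, 0.0222], [0, 0.0003, -0.0176, 0.0222], [0, 0.0003, -0.0176, 0.0222], [0, 0.0003, -0.0176, 0.0222], [0, 0.0003, -0.0176, 0.0222], [0, 0.0003, -0.0176, 0.0222], [0, 0.0003, -0.0176, 0.0222], [0, 0.0003, -0.0176, 0.0222], [0, 0.0003, -0.0176, 0.0222], [0, 0.0003, -0.0176, 0.0222]]]}}

```text
t: 31.68
tool_pos: [0.4038, -0.0054, 0.0789]
tool_rot: [1.376, 1.088, -1.375]
contact_force: [-0.0, -2.3, -1.1]
opening: 0.034
```

Request:
{"fn": "move_arm", "kwargs": {"increments": [[[0, 0.0003, -0.0176, 0.0222], [0, 0.0003, -0.0176, 0.0222], [0, 0.0003, -0.0176, 0.0222], [0, 0.0003, -0.0176, 0.0222], [0, 0.0003, -0.0176, 0.0222], [0, 0.0003, -0.0176, 0.0222], [0, 0.0003, -0.0176, 0.0222], [0, 0.0003, -0.0176, 0.0222], [0, 0.0003, -0.0176, 0.0222], [0, 0.0003, -0.0176, 0.0222], [0, 0.0003, -0.0176, 0.0222], [0, 0.0003, -0.0176, 0.0222], [0, 0.0003, -0.0176, 0.0222], [0, 0.0003, -0.0176, 0.0222], [0, 0.0003, -0.0176, 0.0222], [0, 0.0003, -0.0176, 0.0222], [0, 0.0003, -0.0176, 0.0222], [0, 0.0003, -0.0176, 0.0222], [0, 0, 0, 0], [0, 0, 0, 0]]]}}

```text
t: 33.35
tool_pos: [0.4435, 0.0621, 0.0786]
tool_rot: [1.806, 0.675, -1.804]
contact_force: [0.2, -0.6, -0.2]
opening: 0.034
```

Request:
{"fn": "move_arm", "kwargs": {"increments": [[[-0.04, 0, 0, 0], [-0.05, 0, 0, 0], [-0.06, 0, 0, 0], [-0.07, 0, 0, 0], [-0.07, 0, 0, 0], [-0.07, 0, 0, 0], [-0.05, 0, 0, 0], [0, 0, 0, 0]]]}}

```text
t: 34.02
tool_pos: [0.4448, 0.0619, 0.1844]
tool_rot: [1.811, 0.672, -1.799]
contact_force: [0.2, 0.7, 0.3]
opening: 0.0341
```

```bash
python3 st.py d
```

```text
scene post ang [np.float64(-251.1), np.float64(-181.5), np.float64(-109.4), np.float64(-35.7), np.float64(38.19999999999999), np.float64(74.4)]
  casting_mid 0.93 rack mm [  1. 202.] world [511. 168.  58.]
  paint_pot3_mid 0.92 rack mm [-85. 363.] world [412. 321.  40.]
  paint_pot1_mid 0.6 rack mm [-13.  82.] world [507.  47.  79.]
  paint_pot2_mid 0.91 rack mm [-97.  22.] world [428. -20.  78.]
  tape_roll_mid 0.85 rack mm [-60. -79.] world [ 473. -117.   55.]
  foam_bit_mid 0.72 rack mm [-104.  156.] world [410. 114.  14.]
  bottle_mid 0.56 rack mm [112. 129.] world [628. 105.  79.]
  block_mid 0.91 rack mm [-138.  259.] world [367. 213.  22.]
  outlet blob ((3.8717918395996094, 147.087158203125), (167.1939697265625, 55.36430358886719), 85.45950317382812) 0.08
top post ang [np.float64(-252.0), np.float64(-179.8), np.float64(-107.7), np.float64(-35.9)]
  paint_pot3_mid 0.86 rack mm [ 50. -70.] world [582. -99.  95.]
  paint_pot2_mid 0.57 rack mm [-89.  27.] world [436. -14. 101.]
  tape_roll_mid 0.56 rack mm [-56. -77.] world [ 477. -115.   60.]
  foam_bit_mid 0.61 rack mm [118. 136.] world [633. 112.  85.]
  bottle_mid 0.83 rack mm [118. 136.] world [632. 112.  85.]
  block_mid 0.66 rack mm [-127.  280.] world [377. 236.  28.]
  outlet blob ((11.380661010742188, 227.4805145263672), (11.405369758605957, 53.78421401977539), 74.88679504394531) 0.072
```

View pics/scene_d.png

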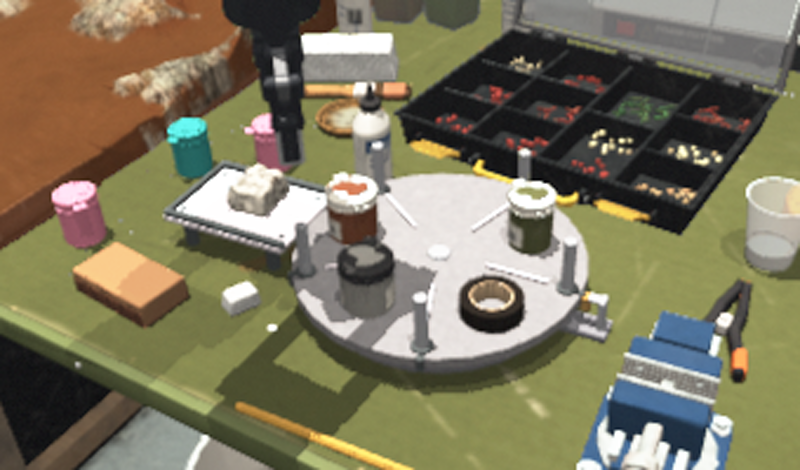

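The scene picture shows the brown pot at (352,207) clicked in at the outlet and all things upright. The casting is on the deck at (257,188) and the block is flat at (130,283). The foam is at (240,297) and the bottle at (372,140), neither disturbed. The gripper is clear of everything, so I'm handing in.

```bash
python3 -c "
from station import ctrl
print(ctrl.finish_job())"
```

```text
the job is handed in; nothing more can be done
None
```

The job is done and handed in at about 35 s of the 72 s limit; the hand-in reports no verdict.

**What I did**
1. I lifted the sanding block off the deck and laid it flat on the bench.
2. I pushed a post to turn the rack one click clockwise, which brought the casting to the outlet.
3. I slid the casting out along the deck with the part-closed fingers, without lifting it.
4. I pushed the next post one more click clockwise, which brought the brown paint pot to the outlet.

**Last checks**
- **Rack:** the last top camera picture puts the four posts it could see within 0.3° of their click positions. The scene camera read up to 2.4° off; it had shown the same offset at the earlier clicks.
- **Casting:** it spans 186 to 231 mm from the rack's centre, so its near edge is 46 mm beyond the plate edge. That was measured before the last click, and it had not moved in the final picture.
- **Upright and undisturbed:** the pots and tape look upright in the rack. The foam and bottle are where they started. I did not re-measure the clamp at the end, but the arm never went near it.
- **Forces:** the highest reading at the end of a move was about 6 N, while gripping the block. Turning the rack took about 4.5 N.

**What disagreed:** the trained networks sometimes reported the wrong thing, such as taking a pink pot for the olive one or the bottle for the foam. I went by the pictures and the positions instead.

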